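# Feel along the ground bar of a repaired circuit board

### The arm

A 6-joint arm with a two-finger parallel gripper is mounted at the origin on the work surface. World frame = base frame: x ahead of the robot, y to its left, z up, the work surface at z = 0. Lengths are in m, angles in degrees, forces in N, time in s.
With the tool pointing down it reaches from about 0.325 to 0.775 m from the base axis. Payload 5.5 kg.
Tool frame: the origin (TCP) lies between the finger pads, 19 mm behind the fingertips; this is the grasp point; z points along the fingers, y is the line along which they close (so a half turn about z gives the same grasp; the last joint's range is limited). The gripper opens to 85 mm and grips with 20 to 120 N. Pads are 22 mm wide; open, the fingers measure 114 mm over their backs; the gripper's body (76 mm by 85 mm) begins 54 mm behind the grasp point. The pads swing forward as they close: fully open they stand 13 mm farther back than shut.
Start: joints at [-72.92, 5.22, 70.514, -0, 104.267, -3.249], TCP at [0.208, -0.563, 0.25] pointing down, gripper open.
Joint ranges: [-164.24, 164.24], [-49.07, 125.15], [9.68, 141.18], [-86.29, 266.29], [3.28, 154.24], [-151.56, 151.56]. Speed limits (degrees/s): [147.25, 147.25, 172.46, 180, 180, 180].

### API

Orientations are given as [roll, pitch, yaw] about the fixed x, y, z axes, in that order (R = Rz(yaw) Ry(pitch) Rx(roll)).
In Python, from cell import get_obs, grab_frame, sign_off gives the robot as it stands.
- The arm moves only by the tool apply_moves, never from a script. Its arguments are lists of equal length, an entry for each row: "dp": the shift along the tool's x, y, z in mm, a list of three; "rot": the turn, a rotation vector about the tool's x, y, z in rad, a list of three. A call has 1 to 12 rows; each row is the pose to reach, as a shift and turn from the pose commanded when the call began, along the tool's axes at that moment; what a row does not reach only later rows make up. A row lasts 1/8 s, in which the tool goes at most 62.5 mm and 10.7 degrees, less where a joint would pass 70% of its speed; a pose out of reach is approached as far as the arm can. A call with a gripper value outside its range is refused whole. "grip" is the opening, from 0 (shut) to 1 (fully open), set as the call begins (left out, the last holds). The fingers move at their own pace and stop on an object; the grip force is fixed at half the most. Time passes only in rows, so rows that repeat a pose let the fingers close. It gives the time, the measured TCP pose, the force, the opening and the grip force at its end, in the units of the state.
- get_obs(): the state, without advancing time (a new reading comes with each control period).
- grab_frame(name): name is "side" or "top"; returns a dict with "frame" (384x512x3 uint8, red, green, blue), "depth" (384x512 float32, m along the optical axis (not along the pixel's ray), 0 where there is no reading), "camera_matrix" (3x3 intrinsics, pixels), "world_to_cam" (4x4, takes a point from world to camera coordinates). Camera axes: x right, y down, z forward; pixel columns grow to the right and rows downward; lengths in m; the calibration is good to about 2 mm. A picture is of the moment at which its call begins.
- sign_off(): hands the job in; it is judged then, once.
The state is a dict: "time_s": time; "qpos": joint angles; "qvel": joint speeds; "tau": joint torques, N m; "position": TCP position; "tool_rot": TCP orientation; "ft_force": force on the tool from outside, world axes, zero at the start; "moment": the same for the moment, N m; "grip_width": finger opening in m; "grasp_force": force on a finger pad.
Only numpy, scipy, OpenCV 4.12 (cv2) and the standard library are available. Lean on these libraries where they do the work, as an engineer would, in place of code of your own. Each camera call takes 0.05 s, during which the arm holds its last target. There are 200 camera calls.

### The job

Check the bent brass ground bar on the circuit board for solder spikes by feel: with the gripper shut, stand the fingertips on the end of the bar nearest the finned heat sink and run them gently along its top, round both bends, so that they touch it all the way to its far end. Finish there with the fingertips still resting lightly on the far end to mark the place. Never press the sprung board down to its stop, do not lift or shift the board, and leave the heat sink, the capacitors and everything on the bench untouched.

Things in the scene. Friction and masses are not known exactly. Their poses are not given: they have to be found in the camera images.
- bar: brass ground bar fixed to the circuit board: a strip 8 mm wide, 4 mm thick, on posts; level top face 14 mm above the board, 64 mm above the bench when unpressed. From above a flattened Z: three straight legs of 66 mm, the outer two along the board's y, the middle one slanting at 45 degrees. Origin at the middle of the slanting leg, on the board's upper face; z up; runs from p0 (-y end) to p6 (+y)
- bar_p0 (a point): point on the centre line of the bar's flat top face, at the end nearest the heat sink (the bar runs 8 mm on past it)
- bar_p1 (a point): point on the centre line of the bar's flat top face, at the middle of the first leg
- bar_p2 (a point): point on the centre line of the bar's flat top face, at the first bend
- bar_p3 (a point): point on the centre line of the bar's flat top face, at the middle of the slanting leg
- bar_p4 (a point): point on the centre line of the bar's flat top face, at the second bend
- bar_p5 (a point): point on the centre line of the bar's flat top face, at the middle of the last leg
- bar_p6 (a point): point on the centre line of the bar's flat top face, at the far end (the bar runs 8 mm on past it)
- board: dark green circuit board 130 x 220 x 2 mm lying loose in the jig's aluminium nest (a shallow frame, 2 mm of play all round, edges 2 mm above the board). Origin under its centre; x across, y along its long side
- heatsink: finned aluminium heat sink on the board, 24 x 50 mm and 26 mm high above the board, in one corner about 55 mm beside the first leg of the bar. Not to be touched. Origin at the middle of its foot
- caps: two black round capacitors side by side on the board, each 20 mm across and 25 mm high, in the corner diagonally across from the heat sink, about 60 mm beside the last leg of the bar. Not to be touched. Origin between them at the foot
- jig: black jig base fixed to the bench, 176 x 270 x 30 mm, the board's nest stands over it. Origin under its centre; y along its long side, z up
- nest (a joint): how far the sprung nest, with board and bar, is pressed straight down, in m: 0 is up, 0.010 is the stop. It starts to give at 1 to 2.2 N (the weight of the board varies) and each further mm takes 0.6 N; it springs back
- flux_bottle: loose white bottle, 34 mm wide, 75 mm high, on the bench beside the jig; origin under its centre
- cleaner_bottle: loose amber bottle, 36 mm wide, 80 mm high, on the bench beside the jig; origin under its centre
- paste_jar: loose grey jar, 44 mm wide, 45 mm high, on the bench beside the jig; origin under its centre
- spool: loose solder spool standing on its flange, 54 mm wide, 37 mm high, on the bench beside the jig; origin under its centre
- screwdriver: loose screwdriver, 160 mm long, lying on the bench; origin under its middle
- meter: loose yellow hand meter, 80 x 150 x 30 mm, lying on the bench; origin under its centre

How it is judged (in metres and radians):
On the way, in this order (a step that is already met when the one before it is completed fails the run):
1. the fingertips touch the bar at the end nearest the heat sink (horizontal distance between the grasp point and bar_p0 below 0.016 m and contact force between the fingers and bar above 0.3 N), for 0.1 s.
2. the fingertips touch the bar at the middle of the first leg (horizontal distance between the grasp point and bar_p1 below 0.016 m and contact force between the fingers and bar above 0.3 N), for 0.1 s.
3. the fingertips touch the bar at the first bend (horizontal distance between the grasp point and bar_p2 below 0.016 m and contact force between the fingers and bar above 0.3 N), for 0.1 s.
4. the fingertips touch the bar at the middle of the slanting leg (horizontal distance between the grasp point and bar_p3 below 0.016 m and contact force between the fingers and bar above 0.3 N), for 0.1 s.
5. the fingertips touch the bar at the second bend (horizontal distance between the grasp point and bar_p4 below 0.016 m and contact force between the fingers and bar above 0.3 N), for 0.1 s.
6. the fingertips touch the bar at the middle of the last leg (horizontal distance between the grasp point and bar_p5 below 0.016 m and contact force between the fingers and bar above 0.3 N), for 0.1 s.
7. the fingertips touch the bar at the far end (horizontal distance between the grasp point and bar_p6 below 0.016 m and contact force between the fingers and bar above 0.3 N), for 0.1 s.
At the end, for the whole second after the job is handed in: the fingertips (the TCP within 16 mm, seen from above) rest still on the far end of the bar with 0.3 to 12 N, the nest is pressed less than 8.5 mm, and the board lies in its nest within 6 mm of the jig's centre (all of step 7 and contact force between the fingers and bar below 12 N and value of joint nest below 0.0085 m and z of board in the frame of jig below 0.05 m and horizontal distance between board and jig below 0.006 m and linear speed of board below 0.02 m/s); the arm keeps its last pose, push and grip.
It fails at once if the bar is pressed too hard: over 15 N, or the nest down by more than 9 mm (contact force between the fingers and bar above 15 N or value of joint nest above 0.009 m).
It fails at once if the board is lifted more than 4 mm, tipped, or pushed out of its nest (z of board in the frame of jig above 0.052 m or angle between board's own z axis and vertical above 0.1 rad or horizontal distance between board and jig above 0.008 m).
It fails at once if the robot bumps the heat sink or the capacitors (over 1 N) (contact force between any of the arm, the fingers and heatsink above 1 N or contact force between any of the arm, the fingers and caps above 1 N).
It fails at once if a loose thing on the bench is moved by more than 10 mm (distance of any of flux_bottle, cleaner_bottle, paste_jar, spool, screwdriver, meter from where it was at the start of the episode above 0.01 m).
It also fails if it takes over 43 s, if anything falls off the work surface, if the arm or the gripper's body presses on something with over 40 N, if the wrist force passes 120 N, or if a joint passes its speed limit or range.

## Working session

There is one attempt and no reset: what is moved stays moved. The work goes in short steps, Python scripts to look and compute and a tool call to move; the robot and the scene stay as the last step left them, time stands still between calls to the robot, and variables do not carry over. Pictures are saved under pics/ and viewed, at most 10 in all, crops included, and the job is handed in when it is done.

Besides the shell and the picture viewer there is one more tool, called after "Emit:" as name(argument=value, ...) on one line, values as JSON. apply_moves: Moves the arm, as the interface text tells. Its arguments: {"type":"object","properties":{"dp":{"type":"array"},"rot":{"type":"array"},"grip":{"type":"number"}},"required":["dp","rot"]}

```bash
mkdir -p pics; python3 - <<'E'
from cell import *
import cv2,numpy as np
o=get_obs();print(o)
for n in("top","side"):
    f=grab_frame(n);np.savez(n+'.npz',**f);cv2.imwrite(f'pics/{n}0.png',f['frame'][:,:,::-1]);print(f['camera_matrix'],f['world_to_cam'])
E
```

```text
{'time_s': 0.0, 'qpos': array([-7.29204704e+01,  5.26362348e+00,  7.05818299e+01, -6.19540713e-04,
        1.04267359e+02, -3.24955227e+00]), 'qvel': array([-0.07119362,  0.07372976, -0.01191938,  0.01531115, -0.04538767,
       -0.00089896]), 'tau': array([ 1.31025976e-03, -4.58727694e+01, -4.18025315e+01,  1.80672278e-04,
        1.14954091e-02,  9.44670091e-06]), 'position': array([ 0.20836041, -0.56239475,  0.24884595]), 'tool_rot': array([-1.79887335e+02, -5.79499850e-03,  2.03289241e+01]), 'ft_force': array([-0.64162657,  0.59384288, -0.54312701]), 'moment': array([ 0.01646445, -0.00980666,  0.0167683 ]), 'grasp_force': 0.0, 'grip_width': 0.08536776906292462}
[[364.85407313   0.         251.19741096]
 [  0.         364.85407313 190.90563454]
 [  0.           0.           1.        ]] [[-0.00352899 -0.9999591  -0.00832735  0.03082951]
 [-0.98734868  0.00480436 -0.15849135  0.54461007]
 [ 0.15852487  0.00766268 -0.98732525  1.01567623]
 [ 0.          0.          0.          1.        ]]
[[466.57263174   0.         262.05576101]
 [  0.         466.57263174 188.72843748]
 [  0.           0.           1.        ]] [[ 0.9778747  -0.20813826 -0.02096535 -0.52724635]
 [-0.16347652 -0.69779827 -0.69739013  0.14641895]
 [ 0.13052398  0.68538751 -0.71638499  0.9945975 ]
 [ 0.          0.          0.          1.        ]]
```

View pics/top0.png

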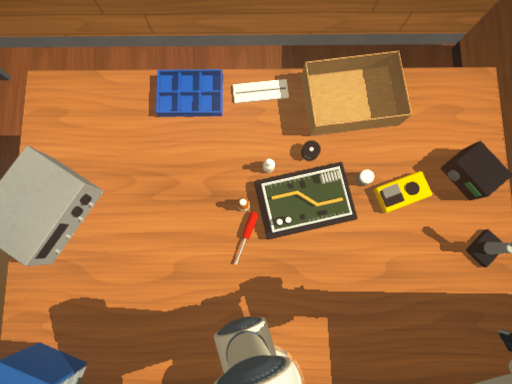

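View pics/side0.png

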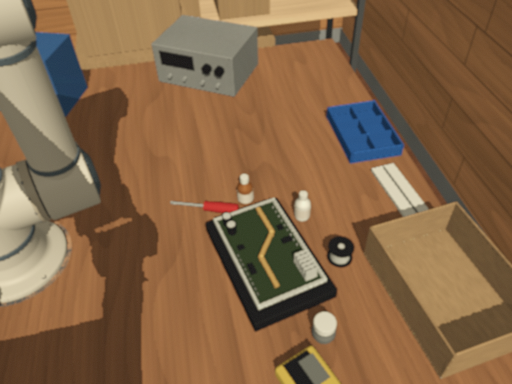

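The top view shows the bar from about (342,202) at the heat-sink end, via bends near (318,207) and (300,193), to (273,197). The heat sink is at (330,176) and the caps at (283,221). Next I segment the bar in both views and cast the rays onto z = 0.064.

```bash
cat >h.py <<'E'
import numpy as np,cv2
def cast(f,uv,z):
    W=np.array(f['world_to_cam']);R=W[:3,:3];c=-R.T@W[:3,3]
    uv=np.atleast_2d(uv).astype(float);d=np.c_[uv,np.ones(len(uv))]@np.linalg.inv(f['camera_matrix']).T@R
    return c+d*((z-c[2])/d[:,2])[:,None]
def barmask(f,roi):
    h=cv2.cvtColor(f['frame'],cv2.COLOR_RGB2HSV)
    m=cv2.inRange(h,(15,110,110),(32,255,255));k=np.zeros_like(m);x0,y0,x1,y1=roi;k[y0:y1,x0:x1]=m[y0:y1,x0:x1]
    n,l,s,_=cv2.connectedComponentsWithStats(k,connectivity=8);return (l==1+np.argmax(s[1:,4]))
def bar(f,roi):
    m=barmask(f,roi);v,u=np.nonzero(m);return cast(f,np.c_[u,v],.064)
E
python3 - <<'E'
from h import *
import cv2
out=[]
for n,roi in(("top",(262,175,350,225)),("side",(245,200,290,292))):
    f=dict(np.load(n+'.npz'));P=bar(f,roi);m=barmask(f,roi)
    im=f['frame'].copy();im[m]=(255,0,255);x0,y0,x1,y1=roi
    out.append(cv2.resize(im[y0-20:y1+20,x0-20:x1+20],(390,500),interpolation=0))
    print(n,len(P))
    # bin along y
    for a in np.arange(P[:,1].min(),P[:,1].max(),.01):
        q=P[(P[:,1]>=a)&(P[:,1]<a+.01)]
        print(np.round(q.mean(0),4),len(q))
    print(P[:,1].min(),P[:,1].max())
    d=f['depth'];v,u=np.nonzero(m);z=d[v,u]
    pc=np.c_[u,v,np.ones(len(u))]@np.linalg.inv(f['camera_matrix']).T*z[:,None]
    W=f['world_to_cam'];pw=(pc-W[:3,3])@W[:3,:3];print('depth z',np.percentile(pw[:,2],[10,50,90]),pw.mean(0),P.mean(0))
cv2.imwrite('pics/m.png',np.hstack(out)[:,:,::-1])
E
```

```text
top 334
[ 0.5172 -0.2263  0.064 ] 16
[ 0.5159 -0.2162  0.064 ] 17
[ 0.5129 -0.2067  0.064 ] 15
[ 0.5108 -0.1961  0.064 ] 18
[ 0.5086 -0.1859  0.064 ] 15
[ 0.5065 -0.1756  0.064 ] 18
[ 0.5039 -0.1657  0.064 ] 13
[ 0.5038 -0.156   0.064 ] 20
[ 0.5094 -0.1461  0.064 ] 14
[ 0.5153 -0.1366  0.064 ] 20
[ 0.5228 -0.1262  0.064 ] 16
[ 0.5275 -0.1169  0.064 ] 17
[ 0.5348 -0.106   0.064 ] 20
[ 0.5368 -0.0963  0.064 ] 13
[ 0.5345 -0.0862  0.064 ] 17
[ 0.532  -0.0761  0.064 ] 15
[ 0.5299 -0.0658  0.064 ] 18
[ 0.5273 -0.0559  0.064 ] 13
[ 0.5258 -0.0465  0.064 ] 18
[ 0.5232 -0.0364  0.064 ] 14
[ 0.5228 -0.0294  0.064 ] 7
-0.23137201567130627 -0.027708522577135495
depth z [0.04995899 0.0636939  0.06690911] [ 0.51997686 -0.13014707  0.06337735] [ 0.51993971 -0.12987439  0.064     ]
side 532
[ 0.5179 -0.2291  0.064 ] 30
[ 0.5165 -0.2192  0.064 ] 30
[ 0.5142 -0.2089  0.064 ] 29
[ 0.512 -0.199  0.064] 29
[ 0.5096 -0.1889  0.064 ] 27
[ 0.5074 -0.1793  0.064 ] 27
[ 0.5052 -0.1692  0.064 ] 27
[ 0.5048 -0.1591  0.064 ] 31
[ 0.5098 -0.149   0.064 ] 29
[ 0.5161 -0.139   0.064 ] 30
[ 0.5229 -0.1292  0.064 ] 28
[ 0.5296 -0.119   0.064 ] 28
[ 0.5349 -0.109   0.064 ] 28
[ 0.5375 -0.0994  0.064 ] 24
[ 0.5351 -0.0891  0.064 ] 24
[ 0.5331 -0.079   0.064 ] 22
[ 0.5307 -0.0691  0.064 ] 22
[ 0.5288 -0.0589  0.064 ] 22
[ 0.526  -0.0491  0.064 ] 21
[ 0.5243 -0.0395  0.064 ] 20
[ 0.5257 -0.0331  0.064 ] 4
-0.234055873612251 -0.03239842938628401
depth z [0.04868396 0.06233255 0.06444836] [ 0.52071735 -0.13620569  0.05950409] [ 0.52005507 -0.13954974  0.064     ]
```

View pics/m.png

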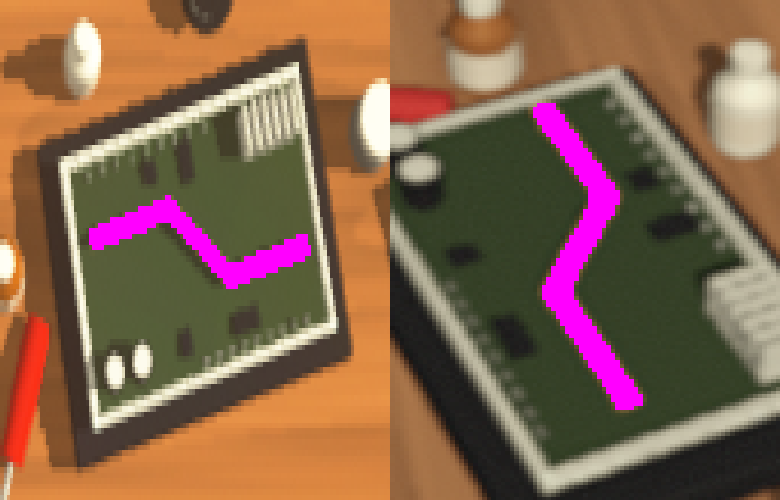

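Both masks are clean and give the bar's centre at about (0.5205, -0.131), with board yaw of about 12°. The total length matches the given sizes. I shut the gripper and move to above p0.

Emit:
apply_moves(dp=[[15, -8, 3], [45, -24, 10], [85, -44, 20], [125, -65, 30], [170, -88, 40], [215, -112, 50], [260, -135, 60], [305, -159, 70], [345, -180, 80], [380, -198, 90], [400, -208, 97], [407, -212, 100]], rot=[[0, 0, 0], [0, 0, 0], [0, 0, 0], [0, 0, 0], [0, 0, 0], [0, 0, 0], [0, 0, 0], [0, 0, 0], [0, 0, 0], [0, 0, 0], [0, 0, 0], [0, 0, 0]], grip=0)

```text
time_s: 1.6
position: [0.5168, -0.2203, 0.149]
tool_rot: [-179.9, 0.0, 20.5]
ft_force: [-0.8, 0.2, 0.1]
grip_width: 0.0003
grasp_force: 0.0
```

```bash
cat >s.py <<'E'
from cell import *;import numpy as np
u=np.array([-.2079,.9781]);s=np.array([.5446,.8387]);c=np.array([.5205,-.131])
p2=c-.033*s;p4=c+.033*s
pts=[p2-.066*u,p2-.033*u,p2,c,p4,p4+.033*u,p4+.066*u]
o=get_obs();p=o['position'];y=np.radians(o['tool_rot'][2])
print(o['time_s'],p.round(4),o['tool_rot'].round(2),o['ft_force'].round(2),o['grip_width'])
for q in pts:
    d=(q-p[:2])*1000;print(q.round(4),'tool dxy',round(d[0]*np.cos(y)+d[1]*np.sin(y),1),round(d[0]*np.sin(y)-d[1]*np.cos(y),1))
E
python3 s.py
```

```text
1.6 [ 0.5168 -0.2203  0.149 ] [-1.7992e+02  5.0000e-02  2.0470e+01] [-0.83  0.2   0.05] 0.00029905338663172953
[ 0.5162 -0.2232] tool dxy -1.5 2.5
[ 0.5094 -0.191 ] tool dxy 3.3 -30.1
[ 0.5025 -0.1587] tool dxy 8.2 -62.8
[ 0.5205 -0.131 ] tool dxy 34.7 -82.4
[ 0.5385 -0.1033] tool dxy 61.2 -102.0
[ 0.5316 -0.071 ] tool dxy 66.1 -134.7
[ 0.5248 -0.0388] tool dxy 71.0 -167.3
```

Emit:
apply_moves(dp=[[0, 1, 8], [-1, 2, 20], [-1, 2, 32], [-1, 2, 42], [-1, 2, 50], [-1, 2, 55], [-1, 2, 57], [-1, 2, 58], [-1, 2, 58], [-1, 2, 58]], rot=[[0, 0, 0], [0, 0, 0], [0, 0, 0], [0, 0, 0], [0, 0, 0], [0, 0, 0], [0, 0, 0], [0, 0, 0], [0, 0, 0], [0, 0, 0]])

```text
time_s: 2.85
position: [0.5164, -0.2247, 0.0923]
tool_rot: [180.0, -0.0, 20.3]
ft_force: [0.1, -0.3, 0.2]
grip_width: -0.0002
grasp_force: 0.0
```

```bash
python3 s.py|head -2; python3 - <<'E'
from cell import *;import cv2,numpy as np
f=grab_frame('side')['frame'][170:330,190:350];g=grab_frame('top')['frame'][140:260,240:370]
cv2.imwrite('pics/c1.png',np.hstack([cv2.resize(f,(400,400)),cv2.resize(g,(400,400))])[:,:,::-1])
E
```

```text
2.85 [ 0.5164 -0.2247  0.0923] [ 1.7998e+02 -2.0000e-02  2.0330e+01] [ 0.06 -0.33  0.17] -0.0001716081916977434
[ 0.5162 -0.2232] tool dxy 0.4 -1.4
```

View pics/c1.png

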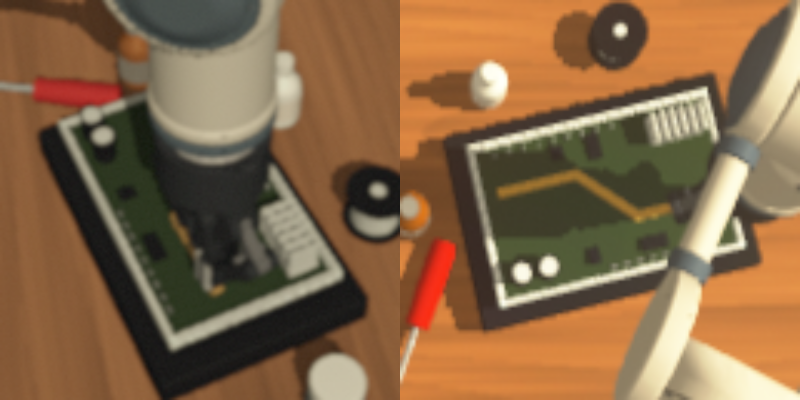

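The fingers stand over the bar's p0 end, clear of the heat sink (crop, side view: fingers near (215,275), bar end at (217,291)). Now I lower them slowly.

Emit:
apply_moves(dp=[[0, -1, 3], [0, -1, 6], [0, -1, 7.5], [0, -1, 9], [0, -1, 10], [0, -1, 11], [0, -1, 11]], rot=[[0, 0, 0], [0, 0, 0], [0, 0, 0], [0, 0, 0], [0, 0, 0], [0, 0, 0], [0, 0, 0]])

```text
time_s: 3.82
position: [0.5159, -0.2238, 0.0812]
tool_rot: [180.0, -0.0, 20.3]
ft_force: [-1.9, 0.9, 2.6]
grip_width: 0.0002
grasp_force: 1.4
```

Emit:
apply_moves(dp=[[0, 0, 1], [0, 0, 1.5], [0, 0, 1.5], [0, 0, 1.5]], rot=[[0, 0, 0], [0, 0, 0], [0, 0, 0], [0, 0, 0]])

```text
time_s: 4.32
position: [0.5159, -0.2237, 0.0796]
tool_rot: [180.0, -0.0, 20.3]
ft_force: [-3.0, 0.5, 3.9]
grip_width: 0.0
grasp_force: 1.9
```

```bash
python3 s.py
```

```text
4.325 [ 0.5159 -0.2237  0.0796] [180.    -0.    20.33] [-3.01  0.48  3.85] 2.086131253540801e-05
[ 0.5162 -0.2232] tool dxy 0.5 -0.4
[ 0.5094 -0.191 ] tool dxy 5.3 -33.0
[ 0.5025 -0.1587] tool dxy 10.1 -65.7
[ 0.5205 -0.131 ] tool dxy 36.6 -85.4
[ 0.5385 -0.1033] tool dxy 63.0 -105.1
[ 0.5316 -0.071 ] tool dxy 67.8 -137.7
[ 0.5248 -0.0388] tool dxy 72.6 -170.4
```

Emit:
apply_moves(dp=[[0.5, -2, 0], [1, -5, 0], [1.5, -8.5, 0], [2, -12, 0], [2.5, -15.5, 0], [3, -19, 0], [3.5, -22.5, 0], [4, -26, 0], [4.5, -29, 0], [5, -31.5, 0], [5, -33, 0], [5, -33, 0]], rot=[[0, 0, 0], [0, 0, 0], [0, 0, 0], [0, 0, 0], [0, 0, 0], [0, 0, 0], [0, 0, 0], [0, 0, 0], [0, 0, 0], [0, 0, 0], [0, 0, 0], [0, 0, 0]])

```text
time_s: 5.82
position: [0.5091, -0.1908, 0.0795]
tool_rot: [-180.0, -0.0, 20.3]
ft_force: [-0.1, -2.4, 4.9]
grip_width: 0.0003
grasp_force: 2.0
```

Emit:
apply_moves(dp=[[0.5, -2, 0], [1, -5, 0], [1.5, -8.5, 0], [2, -12, 0], [2.5, -15.5, 0], [3, -19, 0], [3.5, -22.5, 0], [4, -26, 0], [4.5, -29, 0], [5, -31.5, 0], [5, -33, 0], [5, -33, 0]], rot=[[0, 0, 0], [0, 0, 0], [0, 0, 0], [0, 0, 0], [0, 0, 0], [0, 0, 0], [0, 0, 0], [0, 0, 0], [0, 0, 0], [0, 0, 0], [0, 0, 0], [0, 0, 0]])

```text
time_s: 7.32
position: [0.5023, -0.1581, 0.0795]
tool_rot: [-180.0, -0.0, 20.3]
ft_force: [0.4, -1.6, 2.6]
grip_width: 0.0005
grasp_force: 2.0
```

```bash
python3 s.py; python3 - <<'E'
from cell import *;import cv2,numpy as np
f=grab_frame('side')['frame'][170:330,190:350];g=grab_frame('top')['frame'][140:260,240:370]
cv2.imwrite('pics/c2.png',np.hstack([cv2.resize(f,(400,400)),cv2.resize(g,(400,400))])[:,:,::-1])
E
```

```text
7.325 [ 0.5023 -0.1581  0.0795] [-1.7998e+02 -1.0000e-02  2.0340e+01] [ 0.37 -1.63  2.61] 0.00045479846761964653
[ 0.5162 -0.2232] tool dxy -9.6 65.9
[ 0.5094 -0.191 ] tool dxy -4.8 33.2
[ 0.5025 -0.1587] tool dxy 0.0 0.6
[ 0.5205 -0.131 ] tool dxy 26.5 -19.1
[ 0.5385 -0.1033] tool dxy 52.9 -38.8
[ 0.5316 -0.071 ] tool dxy 57.7 -71.5
[ 0.5248 -0.0388] tool dxy 62.5 -104.1
```

View pics/c2.png

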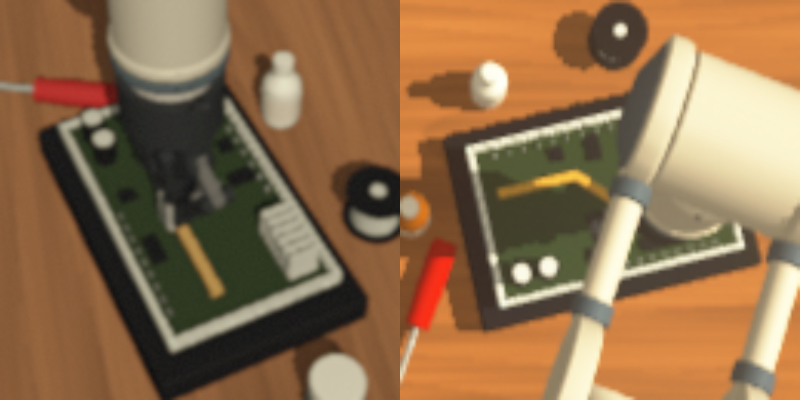

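The fingers stand on the first bend (crop, side view: about (175,225)), with the first leg uncovered behind them. On along the slanting leg.

Emit:
apply_moves(dp=[[2, -1, 0], [4.5, -3, 0], [7, -5, 0], [10, -7, 0], [13, -9, 0], [16, -11.5, 0], [19, -13.5, 0], [22, -15.5, 0], [24, -17.5, 0], [26, -19, 0], [26.5, -19, 0], [26.5, -19, 0]], rot=[[0, 0, 0], [0, 0, 0], [0, 0, 0], [0, 0, 0], [0, 0, 0], [0, 0, 0], [0, 0, 0], [0, 0, 0], [0, 0, 0], [0, 0, 0], [0, 0, 0], [0, 0, 0]])

```text
time_s: 8.93
position: [0.5204, -0.1311, 0.0793]
tool_rot: [-180.0, 0.0, 20.3]
ft_force: [-1.1, -0.9, 4.0]
grip_width: 0.0001
grasp_force: 2.0
```

Emit:
apply_moves(dp=[[2, -1, 0], [4.5, -3, 0], [7, -5, 0], [10, -7, 0], [13, -9, 0], [16, -11.5, 0], [19, -13.5, 0], [22, -15.5, 0], [24, -17.5, 0], [26, -19, 0], [26.5, -19.5, 0], [26.5, -19.5, 0]], rot=[[0, 0, 0], [0, 0, 0], [0, 0, 0], [0, 0, 0], [0, 0, 0], [0, 0, 0], [0, 0, 0], [0, 0, 0], [0, 0, 0], [0, 0, 0], [0, 0, 0], [0, 0, 0]])

```text
time_s: 10.42
position: [0.5387, -0.1038, 0.0795]
tool_rot: [-180.0, -0.0, 20.3]
ft_force: [-1.4, -2.0, 3.8]
grip_width: 0.0002
grasp_force: 1.9
```

```bash
python3 s.py; python3 - <<'E'
from cell import *;import cv2,numpy as np
f=grab_frame('side')['frame'][170:330,190:350];g=grab_frame('top')['frame'][140:260,240:370]
cv2.imwrite('pics/c3.png',np.hstack([cv2.resize(f,(400,400)),cv2.resize(g,(400,400))])[:,:,::-1])
E
```

```text
10.425 [ 0.5387 -0.1038  0.0795] [-1.7999e+02 -2.0000e-02  2.0330e+01] [-1.37 -2.03  3.79] 0.00020661022625767362
[ 0.5162 -0.2232] tool dxy -62.6 104.2
[ 0.5094 -0.191 ] tool dxy -57.8 71.6
[ 0.5025 -0.1587] tool dxy -53.0 38.9
[ 0.5205 -0.131 ] tool dxy -26.6 19.2
[ 0.5385 -0.1033] tool dxy -0.1 -0.5
[ 0.5316 -0.071 ] tool dxy 4.7 -33.1
[ 0.5248 -0.0388] tool dxy 9.5 -65.8
```

View pics/c3.png

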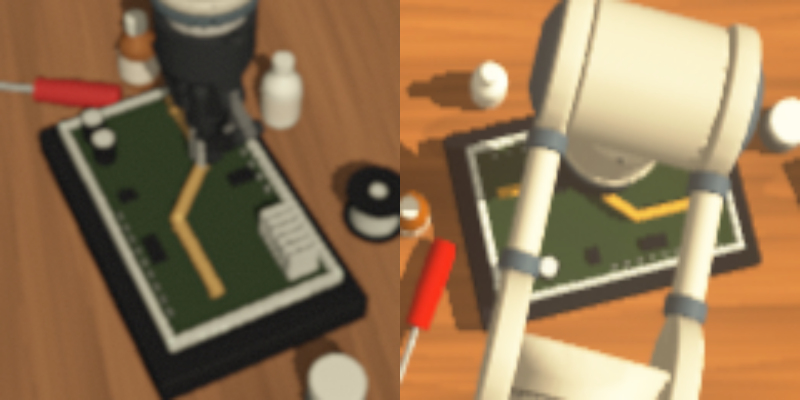

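The fingers are at the second bend (crop, side view: about (205,160)), and nothing has moved. On along the last leg.

Emit:
apply_moves(dp=[[0.5, -2, 0], [1, -5, 0], [1.5, -8.5, 0], [2, -12, 0], [2.5, -15.5, 0], [3, -19, 0], [3.5, -22.5, 0], [4, -26, 0], [4.5, -29, 0], [5, -31.5, 0], [5, -33, 0], [5, -33, 0]], rot=[[0, 0, 0], [0, 0, 0], [0, 0, 0], [0, 0, 0], [0, 0, 0], [0, 0, 0], [0, 0, 0], [0, 0, 0], [0, 0, 0], [0, 0, 0], [0, 0, 0], [0, 0, 0]])

```text
time_s: 12.02
position: [0.5319, -0.0709, 0.0795]
tool_rot: [-180.0, -0.0, 20.3]
ft_force: [1.4, -1.9, 4.3]
grip_width: -0.0
grasp_force: 1.9
```

Emit:
apply_moves(dp=[[0.5, -2, 0], [1, -5, 0], [1.5, -8.5, 0], [2, -12, 0], [2.5, -15.5, 0], [3, -19, 0], [3.5, -22.5, 0], [4, -26, 0], [4.5, -29, 0], [5, -31, 0], [5, -32, 0], [5, -32, 0]], rot=[[0, 0, 0], [0, 0, 0], [0, 0, 0], [0, 0, 0], [0, 0, 0], [0, 0, 0], [0, 0, 0], [0, 0, 0], [0, 0, 0], [0, 0, 0], [0, 0, 0], [0, 0, 0]])

```text
time_s: 13.52
position: [0.5255, -0.0393, 0.0795]
tool_rot: [-180.0, -0.0, 20.3]
ft_force: [-0.0, -1.7, 3.4]
grip_width: 0.0
grasp_force: 1.9
```

Emit:
apply_moves(dp=[[0, 0, 0], [0, 0, 0], [0, 0, 0], [0, 0, 0]], rot=[[0, 0, 0], [0, 0, 0], [0, 0, 0], [0, 0, 0]])

```text
time_s: 14.02
position: [0.5254, -0.0393, 0.0795]
tool_rot: [-180.0, -0.0, 20.3]
ft_force: [0.6, -1.2, 3.7]
grip_width: 0.0001
grasp_force: 1.9
```

```bash
python3 s.py; python3 - <<'E'
from cell import *;import cv2,numpy as np
f=grab_frame('side')['frame'][170:330,190:350];g=grab_frame('top')['frame'][140:260,240:370]
cv2.imwrite('pics/c4.png',np.hstack([cv2.resize(f,(400,400)),cv2.resize(g,(400,400))])[:,:,::-1])
E
```

```text
14.025 [ 0.5254 -0.0393  0.0795] [-1.7998e+02 -1.0000e-02  2.0330e+01] [ 0.63 -1.23  3.7 ] 0.00012287245505979025
[ 0.5162 -0.2232] tool dxy -72.5 169.3
[ 0.5094 -0.191 ] tool dxy -67.7 136.6
[ 0.5025 -0.1587] tool dxy -63.0 104.0
[ 0.5205 -0.131 ] tool dxy -36.5 84.3
[ 0.5385 -0.1033] tool dxy -10.0 64.6
[ 0.5316 -0.071 ] tool dxy -5.2 31.9
[ 0.5248 -0.0388] tool dxy -0.5 -0.7
```

View pics/c4.png

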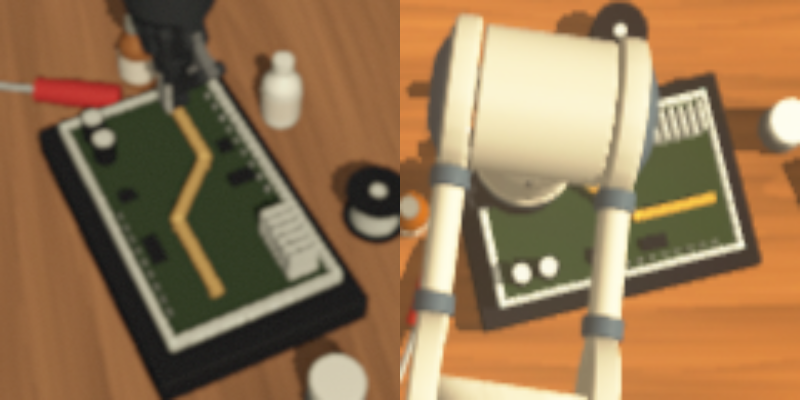

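The fingertips rest on the far end (crop, side view: about (178,98)) at about 3.7 N, and nothing else has been disturbed. I hand the job in.

```bash
python3 -c "from cell import *;print(sign_off())"
```

```text
the job is handed in; nothing more can be done
None
```

I ran the shut fingertips along the whole bar at roughly 3–5 N and left them resting on its far end at about 3.7 N with nothing else visibly disturbed, then handed the job in at about 14 s; sign-off returned no verdict.

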